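# Find and hold down the rocking cover

## Task

Four of the five wooden covers on the red bead maze base are stuck fast; one has come unseated and rocks when its rim is pressed. Press on the covers with a fingertip to find the one that rocks, then press it at its middle until it lies flat and fully home, and finish while still holding it firmly down so that its adhesive pad takes. Only press: do not lift any cover, and leave the ring, marble, skittle and spool where they are.

Things in the scene. Friction and masses are not known exactly. Their poses are not given: they have to be found in the camera images.
- maze_base: red wooden bead maze base, fixed, 280 x 360 mm, 34 mm high; origin on the table; x from -110 to +170 mm, y from -180 to +180 mm. Five covers sit in it at (x, y) = (-60, -110), (-60, 0), (-60, 110), (60, -55), (60, 55) mm. Low wire arches with beads stand on its far edge at x = 135 to 170 mm, up to 102 mm above the table
- cover_1: one of five identical round wooden covers with a small dark inlay at the middle: 70 mm diameter, flat top, upright sides. Origin at the middle of its top face; z axis upward, square to the top face (it tilts with the cover); yaw means nothing. Tops stand 9 to 13 mm above the red base, differing from cover to cover, seated or not. Any of the five may be the loose one
- cover_2: identical to cover_1, same origin. Four covers are seated and rigid. The loose one looks the same but sits on a springy pad: pressed on its rim, on any side, with 3 to 5 N it tilts up to 0.15 rad (the pressed rim dips about 5 mm) and springs back level when let go
- cover_3: identical to cover_1, same origin. The loose cover, pressed at its middle, sinks 5 mm straight down onto a hard ledge; this takes about 5 N (10 to 20 N holds it safely home). It comes up again when let go
- cover_4: identical to cover_1, same origin and behaviour as told for covers 1 to 3
- cover_5: identical to cover_1, same origin and behaviour as told for covers 1 to 3
- fidget_ring: lilac hard silicone ring lying flat on the red base between the covers, 40 mm outside, 25 mm inside, 10 mm high, loose; origin at the centre of its underside. To be left alone
- marble_center (a point): centre of the amber glass marble, 22 mm diameter, loose, lying inside the lilac ring. To be left alone
- skittle: little turned wooden skittle standing loose on the red base, 28 mm wide, 47 mm high; origin at the centre of its underside. To be left alone
- spool: wooden spool standing loose on the red base, 32 mm wide, 27 mm high; origin at the centre of its underside. To be left alone

How it is judged (in metres and radians):
At the end, for the whole second after the job is handed in: The cover that rocks is more than 4 mm below where it started (of 5 mm), level within 0.03 rad, and the fingers still press on it with more than 4 N (((distance of cover_1 from where it was at the start of the episode above 0.004 m and angle between cover_1's own z axis and vertical below 0.03 rad and contact force between the fingers and cover_1 above 4 N) or (distance of cover_2 from where it was at the start of the episode above 0.004 m and angle between cover_2's own z axis and vertical below 0.03 rad and contact force between the fingers and cover_2 above 4 N) or (distance of cover_3 from where it was at the start of the episode above 0.004 m and angle between cover_3's own z axis and vertical below 0.03 rad and contact force between the fingers and cover_3 above 4 N) or (distance of cover_4 from where it was at the start of the episode above 0.004 m and angle between cover_4's own z axis and vertical below 0.03 rad and contact force between the fingers and cover_4 above 4 N) or (distance of cover_5 from where it was at the start of the episode above 0.004 m and angle between cover_5's own z axis and vertical below 0.03 rad and contact force between the fingers and cover_5 above 4 N))); the arm keeps its last pose, push and grip.
It fails at once if a cover is lifted more than 3 mm ((distance of cover_1 from where it was at the start of the episode above 0.003 m and z of cover_1 in the frame of maze_base above 0.0455 m) or (distance of cover_2 from where it was at the start of the episode above 0.003 m and z of cover_2 in the frame of maze_base above 0.0455 m) or (distance of cover_3 from where it was at the start of the episode above 0.003 m and z of cover_3 in the frame of maze_base above 0.0455 m) or (distance of cover_4 from where it was at the start of the episode above 0.003 m and z of cover_4 in the frame of maze_base above 0.0455 m) or (distance of cover_5 from where it was at the start of the episode above 0.003 m and z of cover_5 in the frame of maze_base above 0.0455 m)).
It fails at once if the ring, marble, skittle or spool is moved more than 15 mm or knocked over (distance of any of fidget_ring, marble_center, skittle, spool from where it was at the start of the episode above 0.015 m or angle between any of skittle, spool's own z axis and vertical above 0.5 rad).
It also fails if it takes over 54 s, if anything falls off the work surface, if the arm or the gripper's body presses on something with over 40 N, if the wrist force passes 120 N, or if a joint passes its speed limit or range.

## Robot

A 6-joint arm with a two-finger parallel gripper is mounted at the origin on the work surface. World frame = base frame: x ahead of the robot, y to its left, z up, the work surface at z = 0. Lengths are in mm, angles in rad, forces in N, time in s.
With the tool pointing down it reaches from about 275 to 1000 mm from the base axis. Payload 8.4 kg.
Tool frame: the origin (TCP) lies at the very end of the fingers, on their centre line; the grasp point (between the pads) lies 19 mm behind it; z points along the fingers, y is the direction in which the jaws open and shut (so a half turn about z gives the same grasp; the last joint's range is limited). The gripper opens to 85 mm and grips with 20 to 120 N. Pads are 22 mm wide; open, the fingers measure 114 mm over their backs; the gripper's body (76 mm by 85 mm) begins 54 mm behind the grasp point. The pads swing forward as they close: fully open they stand 13 mm farther back than shut.
Start: joints at [1.122, 0.353, 1.633, -0, 1.155, -0.002], TCP at [270.05, 563.65, 231.281] pointing down, gripper open.
Joint ranges: [-2.63, 2.63], [-0.92, 2.1], [0.06, 2.66], [-1.3, 4.44], [0, 2.69], [-3.02, 3.02]. Speed limits (rad/s): [2.22, 2.22, 2.79, 3.14, 3.14, 3.14].

## Interface

Orientations are given as [roll, pitch, yaw] about the fixed x, y, z axes, in that order (R = Rz(yaw) Ry(pitch) Rx(roll)).
In Python, from rig import r gives the robot as it stands.
- The arm moves only by the tool jog_arm, never from a script. Its argument "moves" is a list of rows, each an object with "grip": the gripper command: -1 is fully open, 1 is shut, values between are in proportion; "translation": the shift along the tool's x, y, z in m, a list of three; "twist": the turn, a rotation vector about the tool's x, y, z in rad, a list of three. In form: [{"grip": grip, "translation": [dx, dy, dz], "twist": [ax, ay, az]}, ...]. A call has 1 to 10 rows; each row shifts and turns the commanded pose from where the row before left it, along the tool's axes as they then stand; what a row does not reach is not made up. A row lasts 1/12 s, in which the tool goes at most 41.7 mm and 7.16 degrees, less where a joint would pass 70% of its speed; a pose out of reach is approached as far as the arm can. A call with a gripper value outside its range is refused whole. The fingers move at their own pace and stop on an object; "squeeze" is the grip in N (left out, the last holds). Time passes only in rows, so rows that do not move let the fingers close. It gives the time, the measured TCP pose, the force and the opening at its end, in the units of the state.
- r.sense(): the state, without advancing time (a new reading comes with each control period).
- r.grab_frame(name): name is "scene" or "top" or "wrist"; returns (picture, depth): 400x640x3 uint8, red, green, blue; 400x640 float32, mm along the optical axis (not along the pixel's ray), 0 where there is no reading.
- r.calibration(name): a dict with "fx", "fy", "cx", "cy" (pixels), "R" (3x3) and "t" (3): a world point X has camera coordinates R X + t. Camera axes: x right, y down, z forward; pixel columns grow to the right and rows downward; lengths in mm; the calibration is good to about 2 mm. A picture is of the moment at which its call begins: read the wrist's pose just before it. calibration takes no time and is no camera call; for the wrist camera it gives the pose at the moment of the call.
- r.sign_off(): hands the job in, once; it reports no verdict.
The state is a dict: "clock": time; "qpos": joint angles; "qvel": joint speeds; "joint_efforts": joint torques, N m; "eef_pos": TCP position; "tcp_rot": TCP orientation; "contact_force": force on the tool from outside, world axes, zero at the start; "wrist_torque": the same for the moment, N m; "opening": opening from 0.0 (shut) to 1.0 (fully open).
Only numpy, scipy, OpenCV 4.12 (cv2) and the standard library are available. Lean on these libraries where they do the work, as an engineer would, in place of code of your own. Each camera call takes 0.05 s, during which the arm holds its last target.

## Working session

There is one attempt and no reset: what is moved stays moved. The work goes in short steps, Python scripts to look and compute and a tool call to move; the robot and the scene stay as the last step left them, time stands still between calls to the robot, and variables do not carry over. Pictures are saved under pics/ and viewed, and the job is handed in when it is done.

Besides the shell and the picture viewer there is one more tool, called after "Call:" as name([rows], argument=value, ...), one row to a line, values as JSON. jog_arm: Moves the arm, as the interface text tells. Its arguments: {"type":"object","properties":{"moves":{"type":"array"},"squeeze":{"type":"number"}},"required":["moves"]}

```bash
mkdir -p pics; ls; python3 - <<'E'
from rig import r
import cv2,numpy as np
s=r.sense();print(s)
for n in("scene","top"):
    p,d=r.grab_frame(n);cv2.imwrite(f"pics/{n}0.png",p[:,:,::-1]);np.save(f"pics/{n}0.npy",d);np.save(f"pics/{n}0rgb.npy",p)
    c=r.calibration(n);print(n,c)
E
```

```text
pics
{'clock': 0.0, 'qpos': array([ 1.12159846e+00,  3.53641804e-01,  1.63414687e+00,  2.17145171e-05,
        1.15520110e+00, -2.40057504e-03]), 'qvel': array([-9.01725816e-05, -5.35556424e-04, -7.61248340e-05,  4.98565116e-04,
        3.39076655e-04,  8.46937407e-04]), 'joint_efforts': array([ 2.15641594e-03, -6.05253482e+01, -3.42069983e+01,  2.87389375e-04,
        9.24184278e-03,  6.44968145e-05]), 'eef_pos': array([269.83376898, 563.21425255, 230.56019737]), 'tcp_rot': array([-3.14019559e+00, -2.32076569e-05,  2.69478657e+00]), 'contact_force': array([ 0.0760798 , -0.48558861, -0.52024371]), 'wrist_torque': array([ 0.01625391, -0.00051759, -0.05007033]), 'opening': 0.9979545081693801}
scene {'fx': 402.21597486368984, 'fy': 402.21597486368984, 'cx': 313.84966074532025, 'cy': 199.04251937206567, 'R': array([[-0.80265565,  0.59642583, -0.00448869],
       [ 0.4685101 ,  0.62581667, -0.62357981],
       [-0.36911001, -0.50262285, -0.78174681]]), 't': array([ 455.08121708, -243.22453164, 1125.63216817])}
top {'fx': 386.6544933074697, 'fy': 386.6544933074697, 'cx': 316.88046513009937, 'cy': 201.8265891400933, 'R': array([[ 0.02109992, -0.9996877 ,  0.01339029],
       [-0.99680968, -0.02206658, -0.07670411],
       [ 0.07697564, -0.01172912, -0.99696398]]), 't': array([ -0.94487189, 597.73644814, 685.07568851])}
```

View pics/scene0.png

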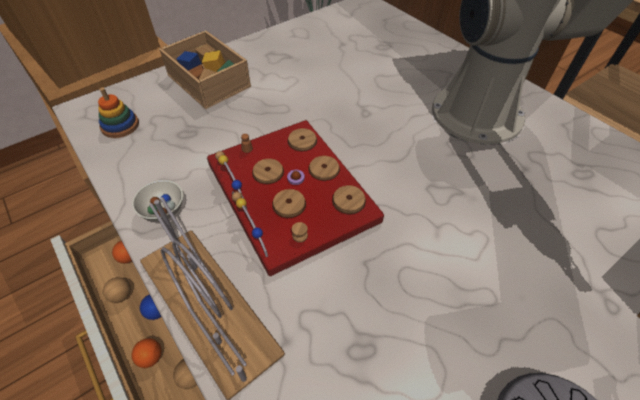

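View pics/top0.png

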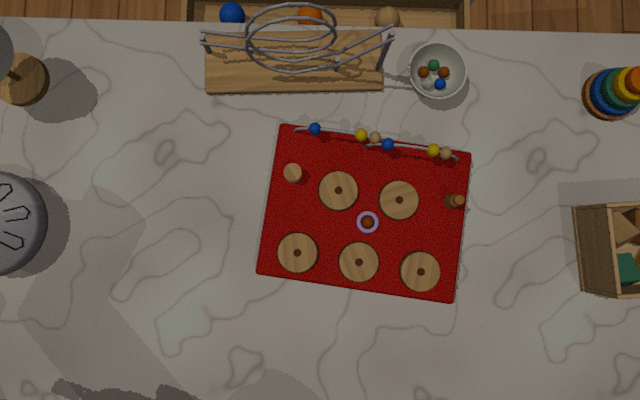

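```bash
cat > h.py <<'E'
import numpy as np,cv2
from rig import r
def ray(c,u,v,z):
    R=np.array(c["R"]);t=np.array(c["t"]);C=-R.T@t
    d=R.T@np.array([(u-c["cx"])/c["fx"],(v-c["cy"])/c["fy"],1]);return C+d*(z-C[2])/d[2]
def pt(c,u,v,dep):
    R=np.array(c["R"]);t=np.array(c["t"]);return R.T@(np.array([(u-c["cx"])/c["fx"],(v-c["cy"])/c["fy"],1])*dep-t)
E
python3 - <<'E'
from h import *
c=r.calibration("top");p=np.load("pics/top0rgb.npy");d=np.load("pics/top0.npy")
hsv=cv2.cvtColor(p,cv2.COLOR_RGB2HSV)
m=((hsv[...,0]>9)&(hsv[...,0]<28)&(hsv[...,1]>60)).astype(np.uint8)
m[:,:250]=0;m[:,480:]=0;m[:115]=0;m[310:]=0
n,l,st,ce=cv2.connectedComponentsWithStats(m)
for i in range(1,n):
    if st[i,4]<40: continue
    k=l==i;cn,_=cv2.findContours(k.astype(np.uint8),cv2.RETR_EXTERNAL,cv2.CHAIN_APPROX_NONE)
    (u,v),rad=cv2.minEnclosingCircle(max(cn,key=len))
    D=np.median(d[k]);P=pt(c,u,v,D)
    kk=cv2.erode(k.astype(np.uint8),np.ones((5,5)))>0
    zs=[pt(c,a,b,d[b,a])[2] for b,a in zip(*np.where(kk))]
    print(st[i],np.round([u,v,rad]),P.round(1),"ray",ray(c,u,v,45)[:2].round(1), "diam",round(2*rad*D/c['fx'],1), "z",np.median(zs) if zs else None)
cov=np.array([[297,253],[358,262],[421,271],[338,190],[399.5,200]])
mod=np.array([[-60,110],[-60,0],[-60,-110],[60,55],[60,-55.]])
W=np.array([ray(c,*q,45)[:2] for q in cov])
a=mod-mod.mean(0);b=W-W.mean(0);U,_,Vt=np.linalg.svd(a.T@b);R=(U@Vt).T
t=W.mean(0)-R@mod.mean(0);print("yaw",np.arctan2(R[1,0],R[0,0]),"t",t);print((mod@R.T+t).round(1));print((W-mod@R.T-t).round(1))
for nm,u,v,z in(("ring",367,222,40),("skittle",455,201,70),("spool",292,173,61)):print(nm,ray(c,u,v,z).round(1), (R.T@(ray(c,u,v,z)[:2]-t)).round(1))
E
```

```text
[355 128  12  14 129] [360. 134.   7.] [710.5 -59.5  79.4] ray [719.4 -63.7] diam 22.6 z 80.34029405909307
[369 132  12  12 119] [374. 138.   6.] [707.  -84.   74.2] ray [714.4 -88.7] diam 21.5 z 76.04050363627718
[426 143  26  17 266] [439. 151.  13.] [ 683.3 -191.2   86.9] ray [ 692.4 -205. ] diam 42.9 z 86.96165777529924
[283 163  19  20 291] [292. 172.  10.] [645.2  56.7  59.3] ray [647.4  57.5] diam 34.7 z 59.751903557751326
[ 318  171   41   40 1261] [338. 191.  20.] [617.  -24.5  44.1] ray [616.9 -24.4] diam 72.3 z 44.34757588591765
[ 378  180   41   40 1267] [398. 200.  21.] [ 602.9 -131.9   42.7] ray [ 602.7 -131.4] diam 73.7 z 43.00743451548742
[443 194  22  15 237] [454. 200.  11.] [ 604.1 -225.7   60.3] ray [ 605.5 -231.4] diam 36.8 z 63.09447056501372
[362 216  12  12 101] [367. 222.   6.] [562.5 -77.   51.5] ray [562.6 -78. ] diam 20.7 z 53.72950858322517
[ 277  232   41   41 1319] [297. 252.  21.] [506.7  45.   44.7] ray [506.8  45. ] diam 72.7 z 44.88364374830937
[ 338  241   41   42 1307] [358. 261.  21.] [492.7 -62.9  42. ] ray [492.9 -62.5] diam 73.8 z 42.192340710869516
[ 399  250   42   42 1331] [419. 271.  21.] [ 478.  -171.    43.2] ray [ 478.1 -170.4] diam 74.1 z 43.36247973617761
yaw -0.13034694192681628 t [550.92014589 -71.50698677]
[[ 505.7   45.4]
 [ 491.4  -63.7]
 [ 477.1 -172.8]
 [ 617.6  -24.8]
 [ 603.3 -133.8]]
[[-0.6 -0.1]
 [ 0.2  1.5]
 [ 1.  -0.4]
 [ 0.3 -0.1]
 [-0.8 -0.9]]
ring [562.2 -77.9  40. ] [12.  -4.9]
skittle [ 600.7 -224.7   70. ] [  69.2 -145.4]
spool [644.   56.8  61. ] [ 75.7 139.3]
```

Call:
jog_arm([
  {"grip": 1,"translation": [-0.026,-0.023,0],"twist": [0,0,0]},
  {"grip": 1,"translation": [-0.026,-0.023,0],"twist": [0,0,0]},
  {"grip": 1,"translation": [-0.026,-0.023,0],"twist": [0,0,0]},
  {"grip": 1,"translation": [-0.026,-0.023,0],"twist": [0,0,0]},
  {"grip": 1,"translation": [-0.026,-0.023,0.01],"twist": [0,0,0]},
  {"grip": 1,"translation": [-0.026,-0.023,0.01],"twist": [0,0,0]},
  {"grip": 1,"translation": [-0.026,-0.023,0.01],"twist": [0,0,0]},
  {"grip": 1,"translation": [-0.026,-0.023,0.01],"twist": [0,0,0]},
  {"grip": 1,"translation": [-0.026,-0.023,0.01],"twist": [0,0,0]},
  {"grip": 1,"translation": [-0.026,-0.023,0.01],"twist": [0,0,0]},
], squeeze=40)

```text
clock: 0.93
eef_pos: [405.3, 242.2, 170.8]
tcp_rot: [-3.142, -0.0, 2.695]
contact_force: [-1.3, 0.1, -0.5]
opening: -0.002
```

```bash
cat >> h.py <<'E'
from scipy.spatial.transform import Rotation as Ro
T=dict(A=(506,45),B=(491.8,-63.2),C=(477.5,-172),D=(617.5,-24.6),E=(603,-132.8))
def go(x,y,z):
    s=r.sense();R=Ro.from_euler('xyz',s['tcp_rot']).as_matrix()
    print('t',round(s['clock'],2),'pos',s['eef_pos'].round(1),'rot',s['tcp_rot'].round(3),'F',s['contact_force'].round(1),'open',round(s['opening'],2),'tool delta',(R.T@(np.array([x,y,z])-s['eef_pos'])).round(1))
def rim(k,z):go(T[k][0]-24.8,T[k][1]+3.2,z)
E
python3 -c "
from h import *;rim('A',70)"
```

```text
t 0.93 pos [405.3 242.2 170.8] rot [-3.142 -0.     2.695] F [-1.3  0.1 -0.5] open -0.0 tool delta [-152.3 -142.2  100.8]
```

Call:
jog_arm([
  {"grip": 1,"translation": [-0.025,-0.024,0.01],"twist": [0,0,0]},
  {"grip": 1,"translation": [-0.025,-0.024,0.01],"twist": [0,0,0]},
  {"grip": 1,"translation": [-0.025,-0.024,0.01],"twist": [0,0,0]},
  {"grip": 1,"translation": [-0.025,-0.024,0.02],"twist": [0,0,0]},
  {"grip": 1,"translation": [-0.025,-0.024,0.02],"twist": [0,0,0]},
  {"grip": 1,"translation": [-0.025,-0.022,0.02],"twist": [0,0,0]},
  {"grip": 1,"translation": [0,0,0.01],"twist": [0,0,0]},
  {"grip": 1,"translation": [0,0,0],"twist": [0,0,0]},
])

```text
clock: 1.6
eef_pos: [477.8, 49.4, 69.1]
tcp_rot: [-3.139, -0.003, 2.691]
contact_force: [-0.6, 0.8, 0.1]
opening: 0.001
```

```bash
python3 -c "
from h import *;rim('A',60)"
```

```text
t 1.6 pos [477.8  49.4  69.1] rot [-3.139e+00 -3.000e-03  2.691e+00] F [-0.6  0.8  0.1] open 0.0 tool delta [-3.6  0.4  9.1]
```

Call:
jog_arm([
  {"grip": 1,"translation": [-0.003,0,0.01],"twist": [0,0,0]},
  {"grip": 1,"translation": [0,0,0.007],"twist": [0,0,0]},
  {"grip": 1,"translation": [0,0,0.002],"twist": [0,0,0]},
  {"grip": 1,"translation": [0,0,0.002],"twist": [0,0,0]},
  {"grip": 1,"translation": [0,0,0.001],"twist": [0,0,0]},
  {"grip": 1,"translation": [0,0,0],"twist": [0,0,0]},
])

```text
clock: 2.1
eef_pos: [481.7, 50.3, 49.4]
tcp_rot: [3.141, 0.0, 2.696]
contact_force: [-0.0, 0.4, -0.8]
opening: -0.005
```

Call:
jog_arm([
  {"grip": 1,"translation": [0,0,0.001],"twist": [0,0,0]},
  {"grip": 1,"translation": [0,0,0.001],"twist": [0,0,0]},
  {"grip": 1,"translation": [0,0,0],"twist": [0,0,0]},
])

```text
clock: 2.35
eef_pos: [481.8, 49.8, 47.3]
tcp_rot: [3.141, 0.0, 2.695]
contact_force: [1.0, 0.3, 0.5]
opening: 0.0
```

Call:
jog_arm([
  {"grip": 1,"translation": [0,0,0.001],"twist": [0,0,0]},
  {"grip": 1,"translation": [0,0,0.001],"twist": [0,0,0]},
  {"grip": 1,"translation": [0,0,0],"twist": [0,0,0]},
])

```text
clock: 2.6
eef_pos: [482.0, 49.7, 46.3]
tcp_rot: [3.141, 0.0, 2.695]
contact_force: [-4.6, -0.9, 16.6]
opening: -0.001
```

Call:
jog_arm([
  {"grip": 1,"translation": [0,0,-0.01],"twist": [0,0,0]},
  {"grip": 1,"translation": [0,0,-0.01],"twist": [0,0,0]},
])

```text
clock: 2.77
eef_pos: [481.4, 49.6, 65.6]
tcp_rot: [-3.141, -0.001, 2.695]
contact_force: [0.5, -0.1, 0.0]
opening: 0.001
```

```bash
python3 -c "
from h import *;rim('B',50)"
```

```text
t 2.77 pos [481.4  49.6  65.6] rot [-3.141e+00 -1.000e-03  2.695e+00] F [ 0.5 -0.1  0. ] open 0.0 tool delta [ -34.4 -105.1   15.6]
```

Call:
jog_arm([
  {"grip": 1,"translation": [-0.01,-0.03,0],"twist": [0,0,0]},
  {"grip": 1,"translation": [-0.01,-0.03,0],"twist": [0,0,0]},
  {"grip": 1,"translation": [-0.01,-0.03,0],"twist": [0,0,0]},
  {"grip": 1,"translation": [-0.004,-0.015,0.005],"twist": [0,0,0]},
  {"grip": 1,"translation": [0,0,0.006],"twist": [0,0,0]},
  {"grip": 1,"translation": [0,0,0.003],"twist": [0,0,0]},
  {"grip": 1,"translation": [0,0,0.001],"twist": [0,0,0]},
  {"grip": 1,"translation": [0,0,0],"twist": [0,0,0]},
  {"grip": 1,"translation": [0,0,0],"twist": [0,0,0]},
])

```text
clock: 3.52
eef_pos: [467.3, -58.8, 50.3]
tcp_rot: [3.142, -0.0, 2.696]
contact_force: [1.0, 0.0, 0.4]
opening: 0.005
```

Call:
jog_arm([
  {"grip": 1,"translation": [0,0,0.001],"twist": [0,0,0]},
  {"grip": 1,"translation": [0,0,0.001],"twist": [0,0,0]},
  {"grip": 1,"translation": [0,0,0],"twist": [0,0,0]},
])

```text
clock: 3.77
eef_pos: [467.1, -59.3, 48.2]
tcp_rot: [-3.142, -0.0, 2.695]
contact_force: [0.4, -0.4, 0.6]
opening: -0.001
```

Call:
jog_arm([
  {"grip": 1,"translation": [0,0,0.001],"twist": [0,0,0]},
  {"grip": 1,"translation": [0,0,0.001],"twist": [0,0,0]},
  {"grip": 1,"translation": [0,0,0],"twist": [0,0,0]},
])

```text
clock: 4.02
eef_pos: [467.0, -59.6, 46.1]
tcp_rot: [-3.142, -0.0, 2.695]
contact_force: [-1.1, 0.7, 0.8]
opening: 0.001
```

Call:
jog_arm([
  {"grip": 1,"translation": [0,0,0.001],"twist": [0,0,0]},
  {"grip": 1,"translation": [0,0,0.001],"twist": [0,0,0]},
  {"grip": 1,"translation": [0,0,0],"twist": [0,0,0]},
])

```text
clock: 4.27
eef_pos: [467.0, -59.7, 44.1]
tcp_rot: [-3.142, -0.0, 2.695]
contact_force: [0.4, -0.2, -0.1]
opening: -0.0
```

Call:
jog_arm([
  {"grip": 1,"translation": [0,0,0.001],"twist": [0,0,0]},
  {"grip": 1,"translation": [0,0,0],"twist": [0,0,0]},
])

```text
clock: 4.43
eef_pos: [467.1, -59.7, 43.7]
tcp_rot: [-3.142, -0.0, 2.695]
contact_force: [-3.2, -0.4, 7.7]
opening: -0.003
```

Call:
jog_arm([
  {"grip": 1,"translation": [0,0,0.001],"twist": [0,0,0]},
  {"grip": 1,"translation": [0,0,0],"twist": [0,0,0]},
])

```text
clock: 4.6
eef_pos: [467.1, -59.7, 43.6]
tcp_rot: [-3.142, -0.0, 2.695]
contact_force: [-7.4, 0.5, 24.5]
opening: -0.004
```

Call:
jog_arm([
  {"grip": 1,"translation": [0,0,-0.01],"twist": [0,0,0]},
  {"grip": 1,"translation": [0,0,-0.01],"twist": [0,0,0]},
])

```text
clock: 4.77
eef_pos: [466.7, -59.7, 62.6]
tcp_rot: [-3.141, -0.001, 2.695]
contact_force: [-0.2, -0.4, -0.3]
opening: -0.002
```

```bash
python3 -c "
from h import *;rim('C',48)"
```

```text
t 4.77 pos [466.7 -59.7  62.6] rot [-3.141e+00 -1.000e-03  2.695e+00] F [-0.2 -0.4 -0.3] open -0.0 tool delta [ -34.5 -104.5   14.6]
```

Call:
jog_arm([
  {"grip": 1,"translation": [-0.01,-0.03,0],"twist": [0,0,0]},
  {"grip": 1,"translation": [-0.01,-0.03,0],"twist": [0,0,0]},
  {"grip": 1,"translation": [-0.01,-0.03,0],"twist": [0,0,0]},
  {"grip": 1,"translation": [-0.004,-0.015,0.005],"twist": [0,0,0]},
  {"grip": 1,"translation": [0,0,0.005],"twist": [0,0,0]},
  {"grip": 1,"translation": [0,0,0.003],"twist": [0,0,0]},
  {"grip": 1,"translation": [0,0,0.001],"twist": [0,0,0]},
  {"grip": 1,"translation": [0,0,0],"twist": [0,0,0]},
  {"grip": 1,"translation": [0,0,0],"twist": [0,0,0]},
])

```text
clock: 5.52
eef_pos: [452.5, -168.1, 48.3]
tcp_rot: [3.142, -0.0, 2.696]
contact_force: [-1.2, -0.0, -0.6]
opening: -0.002
```

Call:
jog_arm([
  {"grip": 1,"translation": [0,0,0.001],"twist": [0,0,0]},
  {"grip": 1,"translation": [0,0,0.001],"twist": [0,0,0]},
  {"grip": 1,"translation": [0,0,0],"twist": [0,0,0]},
])

```text
clock: 5.77
eef_pos: [452.4, -168.7, 46.2]
tcp_rot: [3.142, -0.0, 2.695]
contact_force: [0.2, 0.1, 0.7]
opening: 0.003
```

Call:
jog_arm([
  {"grip": 1,"translation": [0,0,0.001],"twist": [0,0,0]},
  {"grip": 1,"translation": [0,0,0],"twist": [0,0,0]},
])

```text
clock: 5.93
eef_pos: [452.3, -168.9, 45.2]
tcp_rot: [-3.142, -0.0, 2.695]
contact_force: [0.3, -0.4, -0.2]
opening: 0.0
```

Call:
jog_arm([
  {"grip": 1,"translation": [0,0,0.001],"twist": [0,0,0]},
  {"grip": 1,"translation": [0,0,0],"twist": [0,0,0]},
])

```text
clock: 6.1
eef_pos: [452.3, -169.1, 44.2]
tcp_rot: [3.142, -0.0, 2.695]
contact_force: [0.9, -0.2, 0.3]
opening: 0.0
```

Call:
jog_arm([
  {"grip": 1,"translation": [0,0,0.001],"twist": [0,0,0]},
  {"grip": 1,"translation": [0,0,0],"twist": [0,0,0]},
])

```text
clock: 6.27
eef_pos: [452.4, -169.1, 43.2]
tcp_rot: [3.142, 0.0, 2.695]
contact_force: [0.2, -0.6, 0.7]
opening: -0.002
```

Call:
jog_arm([
  {"grip": 1,"translation": [0,0,0.001],"twist": [0,0,0]},
  {"grip": 1,"translation": [0,0,0],"twist": [0,0,0]},
])

```text
clock: 6.43
eef_pos: [452.4, -169.1, 42.2]
tcp_rot: [3.142, 0.0, 2.695]
contact_force: [-0.6, -0.8, 1.1]
opening: -0.0
```

Call:
jog_arm([
  {"grip": 1,"translation": [0,0,0.001],"twist": [0,0,0]},
  {"grip": 1,"translation": [0,0,0],"twist": [0,0,0]},
])

```text
clock: 6.6
eef_pos: [452.5, -169.1, 41.3]
tcp_rot: [3.142, 0.0, 2.695]
contact_force: [-1.0, 1.3, 4.3]
opening: 0.005
```

Call:
jog_arm([
  {"grip": 1,"translation": [0,0,0.001],"twist": [0,0,0]},
  {"grip": 1,"translation": [0,0,0],"twist": [0,0,0]},
])

```text
clock: 6.77
eef_pos: [452.6, -169.2, 40.7]
tcp_rot: [-3.142, 0.0, 2.695]
contact_force: [-1.5, 1.2, 9.7]
opening: -0.003
```

Call:
jog_arm([
  {"grip": 1,"translation": [0,0,0.001],"twist": [0,0,0]},
  {"grip": 1,"translation": [0,0,0],"twist": [0,0,0]},
])

```text
clock: 6.93
eef_pos: [452.7, -169.2, 40.2]
tcp_rot: [-3.142, 0.001, 2.695]
contact_force: [-3.6, 1.4, 16.6]
opening: -0.001
```

Call:
jog_arm([
  {"grip": 1,"translation": [0,0,-0.008],"twist": [0,0,0]},
  {"grip": 1,"translation": [0,0,-0.008],"twist": [0,0,0]},
  {"grip": 1,"translation": [0,0,0],"twist": [0,0,0]},
])

```text
clock: 7.18
eef_pos: [453.1, -169.3, 56.5]
tcp_rot: [3.141, 0.002, 2.695]
contact_force: [-0.2, 0.2, 0.1]
opening: -0.0
```

```bash
python3 -c "
from h import *;go(*T['C'],46)
p,d=r.grab_frame('top');cv2.imwrite('pics/top1.png',cv2.resize(p[120:320,230:490,::-1],None,fx=3,fy=3))
p,d=r.grab_frame('wrist');cv2.imwrite('pics/wr1.png',p[:,:,::-1])"
```

```text
t 7.18 pos [ 453.1 -169.3   56.5] rot [3.141e+00 2.000e-03 2.695e+00] F [-0.2  0.2  0.1] open -0.0 tool delta [-23.2   8.1  10.6]
```

View pics/wr1.png

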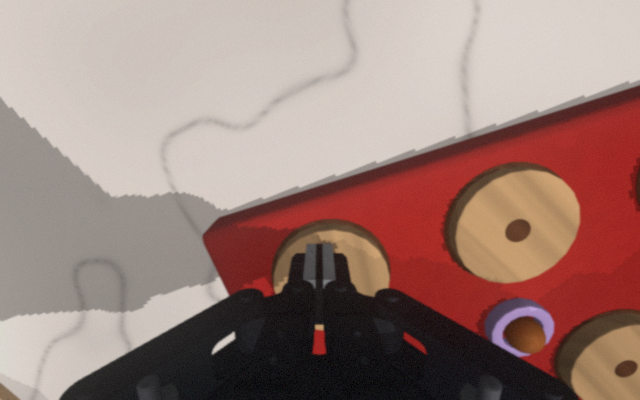

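View pics/top1.png

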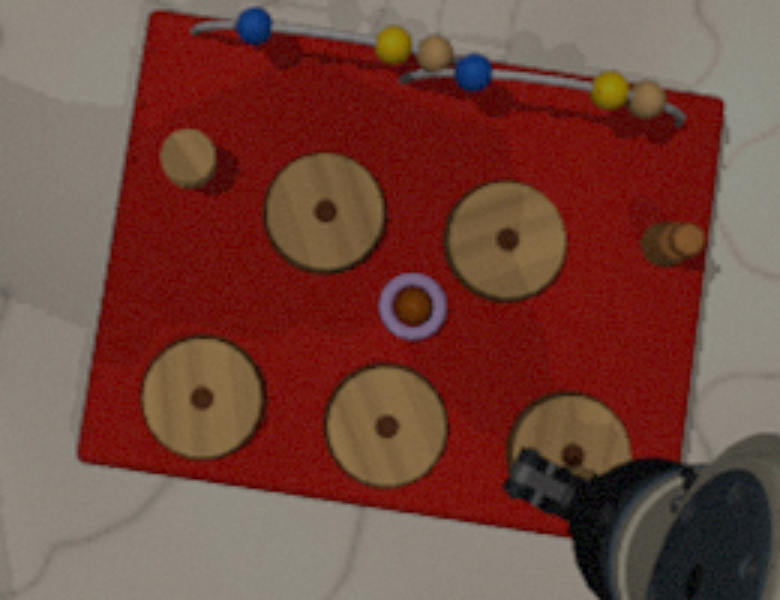

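The top view shows all props in place, with the shut fingers over the near rim of cover C (inlay at about (571,455) in the enlarged crop). C gave way softly, so I'm pressing it at its middle.

Call:
jog_arm([
  {"grip": 1,"translation": [-0.012,0.004,0],"twist": [0,0,0]},
  {"grip": 1,"translation": [-0.011,0.004,0],"twist": [0,0,0]},
  {"grip": 1,"translation": [0,0,0.005],"twist": [0,0,0]},
  {"grip": 1,"translation": [0,0,0.003],"twist": [0,0,0]},
  {"grip": 1,"translation": [0,0,0],"twist": [0,0,0]},
  {"grip": 1,"translation": [0,0,0],"twist": [0,0,0]},
])

```text
clock: 7.78
eef_pos: [475.5, -171.4, 46.6]
tcp_rot: [-3.141, -0.002, 2.695]
contact_force: [0.3, 0.0, -0.8]
opening: -0.0
```

Call:
jog_arm([
  {"grip": 1,"translation": [0,0,0.001],"twist": [0,0,0]},
  {"grip": 1,"translation": [0,0,0.001],"twist": [0,0,0]},
  {"grip": 1,"translation": [0,0,0],"twist": [0,0,0]},
])

```text
clock: 8.03
eef_pos: [476.3, -171.7, 45.2]
tcp_rot: [-3.142, -0.0, 2.695]
contact_force: [-0.5, -0.7, -1.0]
opening: 0.003
```

Call:
jog_arm([
  {"grip": 1,"translation": [0,0,0.001],"twist": [0,0,0]},
  {"grip": 1,"translation": [0,0,0],"twist": [0,0,0]},
])

```text
clock: 8.2
eef_pos: [476.5, -171.8, 44.3]
tcp_rot: [-3.142, 0.0, 2.695]
contact_force: [-0.8, 0.4, 0.1]
opening: 0.002
```

Call:
jog_arm([
  {"grip": 1,"translation": [0,0,0.001],"twist": [0,0,0]},
  {"grip": 1,"translation": [0,0,0],"twist": [0,0,0]},
])

```text
clock: 8.37
eef_pos: [476.6, -171.8, 43.3]
tcp_rot: [-3.142, 0.0, 2.695]
contact_force: [-1.7, -0.4, 2.7]
opening: 0.0
```

Call:
jog_arm([
  {"grip": 1,"translation": [0,0,0.001],"twist": [0,0,0]},
  {"grip": 1,"translation": [0,0,0],"twist": [0,0,0]},
])

```text
clock: 8.53
eef_pos: [476.6, -171.8, 42.3]
tcp_rot: [-3.142, 0.0, 2.695]
contact_force: [-0.9, 0.3, 3.6]
opening: -0.003
```

Call:
jog_arm([
  {"grip": 1,"translation": [0,0,0.001],"twist": [0,0,0]},
  {"grip": 1,"translation": [0,0,0],"twist": [0,0,0]},
])

```text
clock: 8.7
eef_pos: [476.6, -171.8, 41.3]
tcp_rot: [-3.142, 0.0, 2.695]
contact_force: [-1.0, 0.4, 3.7]
opening: -0.002
```

Call:
jog_arm([
  {"grip": 1,"translation": [0,0,0.001],"twist": [0,0,0]},
  {"grip": 1,"translation": [0,0,0],"twist": [0,0,0]},
])

```text
clock: 8.87
eef_pos: [476.6, -171.8, 40.3]
tcp_rot: [-3.142, 0.0, 2.695]
contact_force: [-1.7, -0.8, 5.4]
opening: -0.002
```

Call:
jog_arm([
  {"grip": 1,"translation": [0,0,0.001],"twist": [0,0,0]},
  {"grip": 1,"translation": [0,0,0],"twist": [0,0,0]},
])

```text
clock: 9.03
eef_pos: [476.7, -171.8, 39.8]
tcp_rot: [-3.142, 0.0, 2.695]
contact_force: [-3.1, 0.5, 12.4]
opening: 0.003
```

Call:
jog_arm([
  {"grip": 1,"translation": [0,0,0.001],"twist": [0,0,0]},
  {"grip": 1,"translation": [0,0,0],"twist": [0,0,0]},
  {"grip": 1,"translation": [0,0,0],"twist": [0,0,0]},
])

```text
clock: 9.28
eef_pos: [476.7, -171.8, 39.6]
tcp_rot: [-3.142, 0.0, 2.695]
contact_force: [-5.7, 2.2, 22.9]
opening: 0.001
```

Call:
jog_arm([
  {"grip": 1,"translation": [0,0,-0.0005],"twist": [0,0,0]},
  {"grip": 1,"translation": [0,0,0],"twist": [0,0,0]},
  {"grip": 1,"translation": [0,0,0],"twist": [0,0,0]},
  {"grip": 1,"translation": [0,0,0],"twist": [0,0,0]},
  {"grip": 1,"translation": [0,0,0],"twist": [0,0,0]},
  {"grip": 1,"translation": [0,0,0],"twist": [0,0,0]},
])

```text
clock: 9.78
eef_pos: [476.7, -171.8, 39.7]
tcp_rot: [-3.142, 0.0, 2.695]
contact_force: [-4.4, 1.9, 17.7]
opening: 0.003
```

```bash
python3 -c "
from h import *
p,d=r.grab_frame('scene');cv2.imwrite('pics/sc2.png',cv2.resize(p[110:280,190:400,::-1],None,fx=3.5,fy=3.5))
go(*T['C'],40)"
```

```text
t 9.83 pos [ 476.6 -171.8   39.7] rot [-3.142  0.     2.695] F [-4.1  0.7 17.4] open -0.0 tool delta [-0.8  0.2 -0.3]
```

View pics/sc2.png

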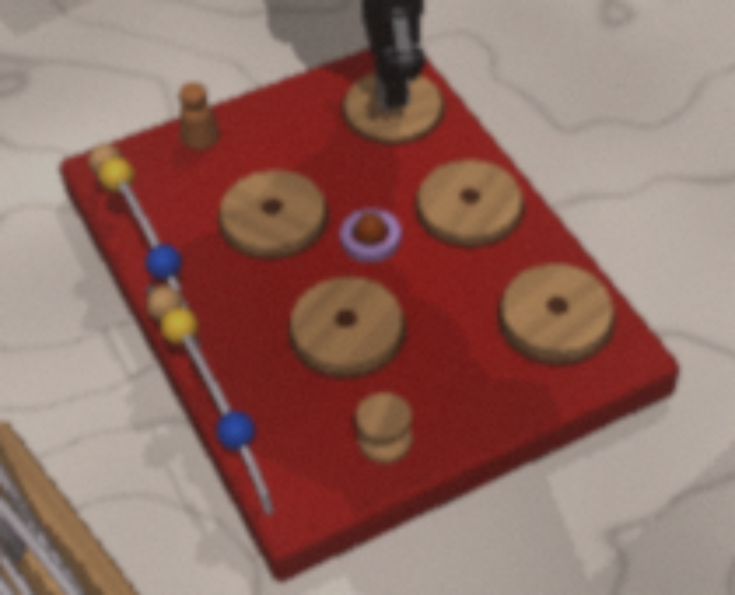

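The picture shows the fingers centred on the loose cover (about (392,103) in the crop). That cover stands visibly lower than the others, and the props are untouched. The force is steady at about 17 N.

```bash
python3 -c "
from rig import r
print(r.sign_off())"
```

```text
the job is handed in; nothing more can be done
None
```

I found the loose cover, pressed it home at its middle, and handed the job in at about 9.8 s with the shut fingers still holding it down. It is the one at base (-60, -110) mm.

- **Finding it:** I pressed the near rims of three covers. The ones at (-60, 110) and (-60, 0) were rigid, reaching 17 to 25 N within about 1 mm. The one at (-60, -110) gave way softly to below the lowest seated height. I did not press the two far covers, because this result was already clear.
- **Pressing it home:** At its middle, contact came at about z = 44 mm. It sank with 3 to 5 N onto a hard stop at about 39.7 mm, so it moved roughly 4.5 to 5 mm.
- **Last checks:** The force held steady at about 17.5 N after I eased off from a brief 22.9 N, slightly above the 10 to 20 N range. The fingertip was within 1 mm of the middle. In the last picture the cover sat lower than the others, and the ring, marble, skittle and spool were in place.
- **Not measured directly:** I inferred that the cover is level from pressing at its middle down to the hard stop. The start of contact is uncertain by about 0.5 mm because of force noise of about 1 N.

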